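# Walk a stuck core bar out of a casting jig with a mallet

### The job

The aluminium core bar is stuck between the two spring cheeks of the casting jig. Take the mallet from its wooden rest and drive the bar out sideways, towards the robot, with light taps on alternate ends, first the left end (the robot's left), then the right, and so on, each time bringing the tapped end clearly (5 mm or more) ahead of the other but, while both are between the cheeks, never more than about 15 mm, and never touching the bar with the gripper while it is still stuck. When both ends are past the cheeks, lay the mallet flat back on its rest, take the freed bar out from under the cross rod, and set it down, without dropping it, flat on the floor of the steel tray; leave the other things on the bench where they are.

Things in the scene. Friction and masses are not known exactly. Their poses are not given: they have to be found in the camera images.
- jig: Casting jig, fixed: dark steel base plate 254 mm (x) by 305 mm (y, from -120 to +185), 12 mm thick. Origin on the table below the midpoint between the two cheeks; x points roughly to the robot's right, y away from the robot. The bar lies on the plate along x, pinched at its ends; it is driven out toward -y, towards the robot.
- pad_left (a point): Middle of the spring pad face that presses the bar's left end, at jig x -80, y -5, z 23 mm. Pad and grey housing fill x -80 to -123, y -22 to +12, top at z 34 mm. Each pad presses with about 18 N, so sliding that end takes some 10 N; tapped near one end, the bar swings about the other. An end is out past jig y -23 (by its mark), stuck above -20 mm; it springs on 5 to 20 mm as it leaves its pad.
- pad_right (a point): Middle of the like spring pad face at the right end, at jig x +80, y -5, z 23 mm; pad and housing fill x +80 to +123, y -22 to +12 mm, top at z 34 mm.
- rod (a point): Middle of a fixed 12 mm steel cross rod over the bar, along jig y at x -12, z 165 mm (underside 159), y -110 to +180, on 12 mm uprights at y -100 and +170 (tops at 177 mm). An upright hand with the mallet cannot reach the right end under it; one leaning 20 to 45 degrees to the left (jig -x) can. Draw the bar left from under it before raising it high.
- core: Stuck bar: plain aluminium, 160 mm long (x, parallel to jig x at the start), 30 mm wide (y), 40 mm high, ends rounded to radius 15 mm, about 0.4 kg. Origin at the centre of its underside, 12 mm above the table, within 3 mm of jig y 0 at the start. Tap its +y face, well 47 mm either side of its middle (a 40 mm wide head then passes between the pads).
- core_left (a point): Mark on the bar: axis of its round left end (the robot's left), 65 mm from the bar's middle along -x, at half height.
- core_right (a point): Mark on the bar: axis of its round right end, 65 mm from the bar's middle along +x, at half height.
- mallet: Mallet, 0.28 kg: block head 40 mm (x) by 76 mm (y), 40 mm high, black rubber striking faces at y -38 and +38; wooden handle 18 mm wide (y), 20 mm high, from x -20 to -125 mm (to the robot's left), centre line 20 mm above the origin. Origin: centre of the head's underside. It lies level on its rest, the handle sticking out free; gripped well 85 mm from the head's middle.
- rest: Mallet rest, fixed: plain wooden block 100 mm (x) by 120 mm (y), 24 mm high; origin at the centre of its underside, x roughly to the robot's right. The mallet's head stands on it about 10 mm past the middle in x, with x axes alike. Rest and tray swap sides of the jig from time to time.
- tray: Steel tray, fixed: 230 mm (x) by 130 mm (y), walls 22 mm high and 3 mm thick, floor 3 mm thick; origin at the centre of its underside. Takes the bar lying along x.
- beaker: Bystander, to be left alone: glass beaker 75 mm high, near the robot. Origin at its underside.
- bottle_a: Bystander, to be left alone: glass bottle 140 mm high, blue cap, beyond the side things. Origin at its underside.
- jar_a: Bystander, to be left alone: amber jar 90 mm high, beyond the side things. Origin at its underside.
- sample_box: Bystander, to be left alone: small cardboard box 50 by 70 by 30 mm, near the robot on its left. Origin at its underside.
Not all that is in view belongs to the job. What is meant by the mallet is not pink, and is the smaller of those in its own colour. Of the things shaped like the core, the aluminium one is meant.

How it is judged (in metres and radians):
On the way, in this order (a step that is already met when the one before it is completed fails the run):
1. the mallet is lifted off its rest (z of mallet in the frame of rest above 0.05 m), for 0.1 s.
2. the left end of the bar has been knocked clearly (3 to 5 mm or more) ahead of the right end (((y of core_left in the frame of jig below 0 m and y of core_right in the frame of jig above 0.003 m) or (y of core_left in the frame of jig below -0.002 m and y of core_right in the frame of jig above 0.001 m) or (y of core_left in the frame of jig below -0.004 m and y of core_right in the frame of jig above -0.001 m) or (y of core_left in the frame of jig below -0.006 m and y of core_right in the frame of jig above -0.003 m) or (y of core_left in the frame of jig below -0.008 m and y of core_right in the frame of jig above -0.005 m))), for 0.1 s.
3. the right end has then been knocked clearly (3 to 5 mm or more) ahead of the left end (((y of core_right in the frame of jig below -0.004 m and y of core_left in the frame of jig above -0.001 m) or (y of core_right in the frame of jig below -0.006 m and y of core_left in the frame of jig above -0.003 m) or (y of core_right in the frame of jig below -0.008 m and y of core_left in the frame of jig above -0.005 m) or (y of core_right in the frame of jig below -0.01 m and y of core_left in the frame of jig above -0.007 m) or (y of core_right in the frame of jig below -0.012 m and y of core_left in the frame of jig above -0.009 m) or (y of core_right in the frame of jig below -0.014 m and y of core_left in the frame of jig above -0.011 m) or (y of core_right in the frame of jig below -0.016 m and y of core_left in the frame of jig above -0.013 m) or (y of core_right in the frame of jig below -0.018 m and y of core_left in the frame of jig above -0.015 m) or (y of core_right in the frame of jig below -0.02 m and y of core_left in the frame of jig above -0.017 m) or (y of core_right in the frame of jig below -0.022 m and y of core_left in the frame of jig above -0.019 m) or (y of core_right in the frame of jig below -0.024 m and y of core_left in the frame of jig above -0.021 m))), for 0.1 s.
4. both ends are out of the cheeks (past -23 mm) (y of each of core_left, core_right in the frame of jig below -0.023 m), for 0.1 s.
5. the mallet lies flat on its rest (head within 45 mm of the rest's middle), let go (horizontal distance between mallet and rest below 0.045 m and z of mallet in the frame of rest between 0.021 and 0.028 m and angle between mallet's own z axis and vertical below 0.1 rad and contact force between the fingers and mallet below 0.2 N), for 0.2 s.
6. the bar is lowered flat onto the tray's floor while still held (x of core in the frame of tray between -0.045 and 0.045 m and y of core in the frame of tray between -0.052 and 0.052 m and z of core in the frame of tray between -0.002 and 0.012 m and angle between core's own z axis and vertical below 0.12 rad and contact force between the fingers and core above 1 N), for 0.1 s.
At the end, for the whole second after the job is handed in: The bar lies flat (within 0.12 rad) on the tray's floor, its middle within 45 mm (x) and 52 mm (y) of the tray's middle, its underside within 4 mm of the floor; the mallet lies level (within 0.1 rad) on its rest, head within 45 mm of the rest's middle; both are still (x of core in the frame of tray between -0.045 and 0.045 m and y of core in the frame of tray between -0.052 and 0.052 m and z of core in the frame of tray between -0.002 and 0.007 m and angle between core's own z axis and vertical below 0.12 rad and horizontal distance between mallet and rest below 0.045 m and z of mallet in the frame of rest between 0.021 and 0.028 m and angle between mallet's own z axis and vertical below 0.1 rad and linear speed of each of core, mallet below 0.02 m/s); the robot touches nothing.
It fails at once if the gripper or arm touches the bar while an end is still stuck between the cheeks (y of any of core_left, core_right in the frame of jig above -0.02 m and contact force between any of the fingers, the arm and core above 0.5 N and horizontal distance between core and jig below 0.06 m and z of core in the frame of jig below 0.03 m).
It fails at once if one end gets more than 18 mm ahead of the other while both are between the cheeks (y of each of core_left, core_right in the frame of jig above -0.02 m and horizontal distance between core and jig below 0.06 m and z of core in the frame of jig below 0.03 m and angle between the x axis of core and the x axis of jig, either way round above 0.139 rad).
It fails at once if the bar is struck harder than 40 N (contact force between mallet and core above 40 N).
It fails at once if a bystander is moved more than 40 mm (distance of any of beaker, bottle_a, jar_a, sample_box from where it was at the start of the episode above 0.04 m).
It also fails if it takes over 72 s, if anything falls off the work surface, if the arm or the gripper's body presses on something with over 40 N, if the wrist force passes 120 N, or if a joint passes its speed limit or range.

### The arm

A 6-joint arm with a two-finger parallel gripper is mounted at the origin on the work surface. World frame = base frame: x ahead of the robot, y to its left, z up, the work surface at z = 0. Lengths are in m, angles in degrees, forces in N, time in s.
With the tool pointing down it reaches from about 0.25 to 0.725 m from the base axis. Payload 9.7 kg.
Tool frame: the origin (TCP) lies at the very end of the fingers, on their centre line; the grasp point (between the pads) lies 19 mm behind it; z points along the fingers, y is the line along which they close (so a half turn about z gives the same grasp; the last joint's range is limited). The gripper opens to 85 mm and grips with 20 to 120 N. Pads are 22 mm wide; open, the fingers measure 114 mm over their backs; the gripper's body (76 mm by 85 mm) begins 54 mm behind the grasp point. The pads swing forward as they close: fully open they stand 13 mm farther back than shut.
Start: joints at [68.468, 4.979, 10.078, 95.1, 0, 90], TCP at [0.202, 0.512, 0.196] pointing down, gripper open.
Joint ranges: [-179.16, 179.16], [-48.56, 103.87], [-65.8, 70.77], [-126.05, 130.52], [-82.76, 87.17], [-180, 180]. Speed limits (degrees/s): [127.2, 127.2, 147.25, 180, 180, 180].

### API

Orientations are given as [roll, pitch, yaw] about the fixed x, y, z axes, in that order (R = Rz(yaw) Ry(pitch) Rx(roll)).
In Python, from workcell import bot gives the robot as it stands.
- The arm moves only by the tool step_arm, never from a script. Its argument "targets" is a list of rows, each a list of 3 entries, a list of its own where there are three numbers: the opening, from 0 (shut) to 1 (fully open), then the shift along the world's x, y, z in mm, then the turn, a rotation vector about the world's x, y, z in rad. In form: [[grip, [tx, ty, tz], [wx, wy, wz]], ...]. A call has 1 to 8 rows; each row is the pose to reach, as a shift and turn from the pose commanded when the call began; what a row does not reach only later rows make up. A row lasts 1/10 s, in which the tool goes at most 50 mm and 8.59 degrees, less where a joint would pass 70% of its speed; a pose out of reach is approached as far as the arm can. A call with a gripper value outside its range is refused whole. The fingers move at their own pace and stop on an object; "force" is the grip in N (left out, the last holds). Time passes only in rows, so rows that repeat a pose let the fingers close. It gives the time, the measured TCP pose, the force, the opening and the grip force at its end, in the units of the state.
- bot.get_obs(): the state, without advancing time (a new reading comes with each control period).
- bot.camera(name): name is "side" or "top" or "wrist"; returns (picture, depth): 480x640x3 uint8, red, green, blue; 480x640 float32, m along the optical axis (not along the pixel's ray), 0 where there is no reading.
- bot.camera_params(name): a dict with "K" (3x3 intrinsics, pixels), "R" (3x3) and "t" (3): a world point X has camera coordinates R X + t. Camera axes: x right, y down, z forward; pixel columns grow to the right and rows downward; lengths in m; the calibration is good to about 2 mm. A picture is of the moment at which its call begins: read the wrist's pose just before it. camera_params takes no time and is no camera call; for the wrist camera it gives the pose at the moment of the call.
- bot.job_done(): hands the job in; it is judged then, once.
The state is a dict: "time": time; "q": joint angles; "qd": joint speeds; "joint_efforts": joint torques, N m; "ee_pos": TCP position; "tcp_rot": TCP orientation; "wrist_force": force on the tool from outside, world axes, zero at the start; "torque": the same for the moment, N m; "opening": finger opening in m; "grasp_force": force on a finger pad.
Only numpy, scipy, OpenCV 4.12 (cv2) and the standard library are available. Lean on these libraries where they do the work, as an engineer would, in place of code of your own. Each camera call takes 0.05 s, during which the arm holds its last target. There are 200 camera calls.

## Working session

There is one attempt and no reset: what is moved stays moved. The work goes in short steps, Python scripts to look and compute and a tool call to move; the robot and the scene stay as the last step left them, time stands still between calls to the robot, and variables do not carry over. Pictures are saved under pics/ and viewed, at most 10 in all, crops included, and the job is handed in when it is done.

Besides the shell and the picture viewer there is one more tool, called after ">>>" as name(argument=value, ...) on one line, values as JSON. step_arm: Moves the arm, as the interface text tells. Its arguments: {"type":"object","properties":{"targets":{"type":"array","items":{"type":"array"}},"force":{"type":"number"}},"required":["targets"]}

```bash
mkdir -p pics; ls
python3 - <<'E'
from workcell import bot
import cv2,numpy as np
print(bot.get_obs())
for n in("side","top"):
    p,d=bot.camera(n); np.savez(n+".npz",p=p,d=d,**bot.camera_params(n)); cv2.imwrite(f"pics/{n}0.png",p[...,::-1])
    print(n,bot.camera_params(n))
E
```

```text
pics
{'time': 0.0, 'q': array([ 6.84685268e+01,  5.01104666e+00,  1.00348669e+01,  9.50983574e+01,
       -1.17235964e-04,  9.00005025e+01]), 'qd': array([ 0.0446616 ,  0.02549637, -0.02392826,  0.01859521,  0.0187759 ,
       -0.00478625]), 'joint_efforts': array([-1.64721663e-03, -5.20386779e+01,  4.64807832e+01,  1.63442502e-02,
       -9.31343016e-05,  1.87779887e-05]), 'ee_pos': array([0.20176055, 0.51137325, 0.1953873 ]), 'tcp_rot': array([-1.79925463e+02,  1.17889547e-04,  1.58468025e+02]), 'wrist_force': array([0.66444287, 0.50002067, 0.31873139]), 'torque': array([ 0.02400985, -0.00602347,  0.02939918]), 'grasp_force': 0.0, 'opening': 0.08527330315962471}
side {'K': array([[604.41245134,   0.        , 321.39074158],
       [  0.        , 604.41245134, 241.26964084],
       [  0.        ,   0.        ,   1.        ]]), 'R': array([[ 0.98976177, -0.14266617,  0.00424372],
       [-0.10439512, -0.7438875 , -0.66010079],
       [ 0.09733091,  0.6528995 , -0.75116506]]), 't': array([-0.44269277,  0.19984079,  1.81275329])}
top {'K': array([[581.28736208,   0.        , 327.42015425],
       [  0.        , 581.28736208, 244.58486387],
       [  0.        ,   0.        ,   1.        ]]), 'R': array([[ 0.02804539, -0.99960168,  0.00315103],
       [-0.99815964, -0.02817421, -0.0536986 ],
       [ 0.05376599, -0.00163923, -0.99855222]]), 't': array([0.05719351, 0.4401271 , 1.64230932])}
```

View pics/top0.png

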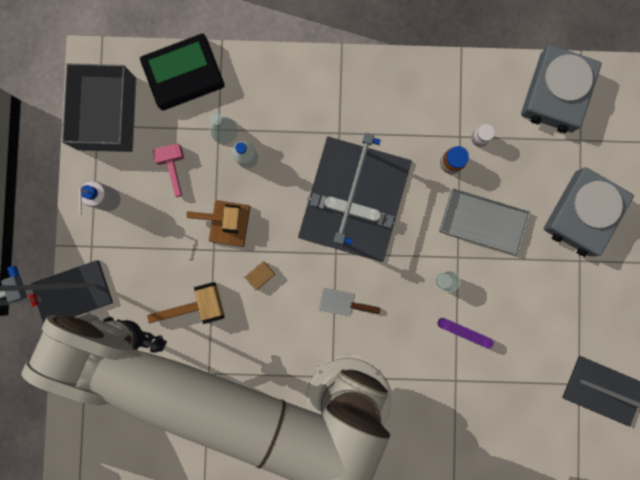

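View pics/side0.png

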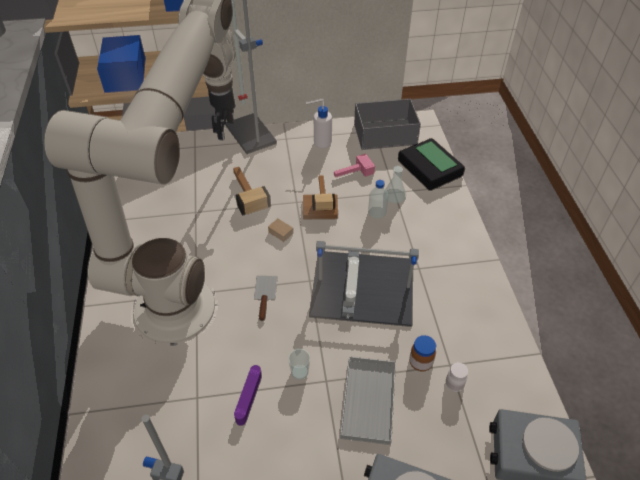

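Top view (up is world +x, left is +y). Mallet candidates are pink (172,165), a large wooden one (200,303), and a small wooden one on the rest (228,218). I choose the small one. Bar candidates are aluminium in the jig (352,210) and purple (466,333). I choose the aluminium one. The tray is at (485,222). Next is a close crop to check both choices.

```bash
cat > h.py <<'E'
import numpy as np,cv2
from scipy.spatial.transform import Rotation as Ro
def ray(c,u,v,z):
    R,t,K=c['R'],c['t'],c['K']; o=-R.T@t; d=R.T@np.linalg.solve(K,[u,v,1.]); return (o+d*(z-o[2])/d[2])
def pts(c):
    "world point image from depth"
    d=c['d'];v,u=np.mgrid[:480,:640];K=c['K']
    X=np.stack([(u-K[0,2])/K[0,0]*d,(v-K[1,2])/K[1,1]*d,d],-1)-c['t']
    W=X@c['R']; W[d==0]=np.nan; return W
def rect(P):
    "min area rect of Nx2 in mm: centre, size, angle"
    return cv2.minAreaRect((P*1000).astype(np.float32))
E
python3 - <<'E'
from h import *
c=np.load('top.npz');p=c['p'];W=pts(c)
a=cv2.resize(p[180:260,180:280],None,fx=4,fy=4,interpolation=2);b=cv2.resize(p[130:270,290:420],None,fx=4,fy=4,interpolation=2)
im=np.zeros((560,800,3),np.uint8);im[:320,:400][:a.shape[0],:a.shape[1]]=a;im2=cv2.resize(b,(400,431));im[:431,400:]=im2
cv2.imwrite('pics/crop.png',im[...,::-1])
for n,(u,v) in dict(head=(231,218),handle=(205,215),rest=(228,240),core=(352,210),padL=(315,200),padR=(389,220),tray=(485,222),rod=(357,180),plate=(380,170)).items(): print(n,W[v,u].round(4))
# height bands
def band(u0,u1,v0,v1,z0,z1):
    S=W[v0:v1,u0:u1];m=(S[...,2]>z0)&(S[...,2]<z1);return S[m][:,:2]
for n,a in dict(plate=(290,420,130,270,.006,.018),rest=(205,255,195,250,.018,.03),head=(216,250,195,240,.055,.075),handle=(180,222,200,230,.04,.066),core=(320,385,190,225,.045,.06),rod=(330,380,140,245,.155,.19),tray=(435,535,180,260,.01,.03),trayall=(435,535,180,260,.002,.03)).items():
    P=band(*a); print(n,len(P), rect(P) if len(P)>4 else '')
E
```

```text
head [0.5012 0.3373 0.0672]
handle [0.5082 0.4108 0.0595]
rest [0.4427 0.3506 0.0237]
core [0.5342 0.004  0.0551]
padL [0.5618 0.1081 0.0353]
padR [ 0.511  -0.1014  0.0367]
tray [ 0.5166 -0.381   0.0013]
rod [ 0.5985 -0.0018  0.1752]
plate [ 0.6559 -0.0748  0.0153]
plate 7696 ((571.4150390625, -5.0271148681640625), (400.7644958496094, 371.6748046875), 1.6414682865142822)
rest 827 ((491.5841369628906, 350.5885925292969), (101.85073852539062, 119.66840362548828), 82.97740936279297)
head 426 ((502.43524169921875, 349.82989501953125), (61.80564880371094, 76.193359375), 85.89525604248047)
handle 236 ((506.9105224609375, 415.1040344238281), (97.57976531982422, 18.146074295043945), 85.81513214111328)
core 533 ((539.7012939453125, 3.952911376953125), (158.48878479003906, 31.079647064208984), 75.78337860107422)
rod 659 ((571.025634765625, -2.069580078125), (45.512454986572266, 285.5229187011719), 75.54485321044922)
tray 705 ((521.6025390625, -374.0023498535156), (223.5036163330078, 275.53173828125), 1.6087743043899536)
trayall 4368 ((523.9918823242188, -379.2679443359375), (227.98468017578125, 287.9083251953125), 1.6087743043899536)
```

View pics/crop.png

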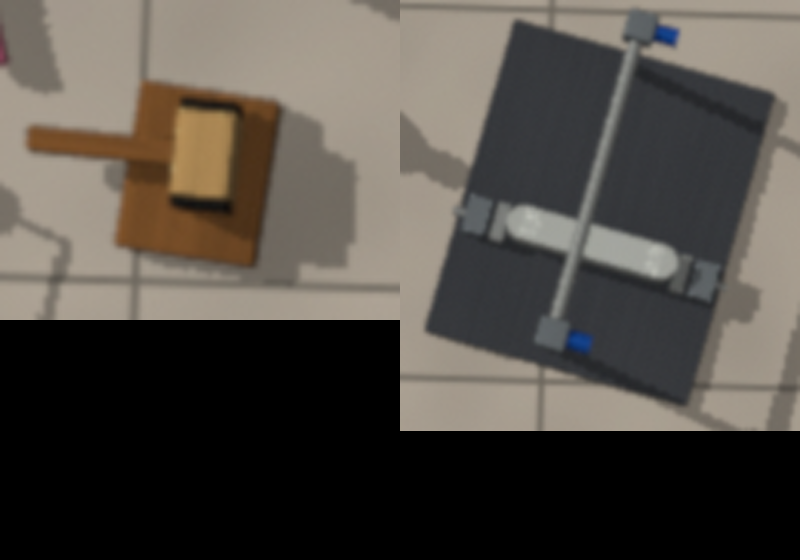

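The crop confirms both. The left half shows the tan mallet on its rest, head about (231,219), handle running left to u≈187. The right half shows the aluminium bar between the pads, under the rod. Now for precise measurements.

Run:
```python
from h import *
c=np.load('top.npz');p=c['p'];W=pts(c)
hsv=cv2.cvtColor(p,cv2.COLOR_RGB2HSV)
def castmask(m,z): 
    v,u=np.nonzero(m); return np.array([ray(c,a,b,z)[:2] for a,b in zip(u,v)])
def big(m,box):
    u0,u1,v0,v1=box;q=np.zeros_like(m);q[v0:v1,u0:u1]=m[v0:v1,u0:u1]
    n,l,s,_=cv2.connectedComponentsWithStats(q.astype(np.uint8));return l==1+np.argmax(s[1:,4])
# jig plate: by height-limited dark
m=big((p.max(2)<75),(290,420,130,270)); m=cv2.morphologyEx(m.astype(np.uint8),cv2.MORPH_CLOSE,np.ones((13,13)))
print('plate',rect(castmask(m,.012)),m.sum())
# mallet extents along handle
z=W[...,2];m=np.zeros(z.shape,bool);m[195:240,180:252]=True;m&=(z>.042)
P=W[m][:,:2]*1000;d=np.array([np.cos(np.radians(85.83)),np.sin(np.radians(85.83))]);n=np.array([d[1],-d[0]])
s=P@d;t=P@n;print('along',s.min(),s.max());
zz=W[m][:,2];h=zz>.061;print('hd high',s[h].min(),s[h].max(),t[h].min(),t[h].max(),np.percentile(s[h],[2,98]));k=s>s.max()-80;print('handle t',t[k].min(),t[k].max(),np.median(t[k]))
print('med z head',np.median(zz[h]),'handle',np.median(zz[k]))
# housings, rod tops
for nm,(u0,u1,v0,v1) in dict(L=(300,322,188,212),R=(380,402,208,232)).items():
    S=W[v0:v1,u0:u1].reshape(-1,3);S=S[(S[:,2]>.028)&(S[:,2]<.05)];print(nm,rect(S[:,:2]),np.median(S[:,2]))
# rod
S=W[140:245,330:380].reshape(-1,3);S=S[S[:,2]>.15];print('rod',np.median(S[:,:2],0),cv2.fitLine((S[:,:2]*1000).astype(np.float32),2,0,.01,.01).ravel())
# tray
box=(435,535,180,260);S=W[box[2]:box[3],box[0]:box[1]]
Z=S[...,2];print('tray z pct',np.nanpercentile(Z,[5,50,80,95]))
m=np.zeros(z.shape,bool);m[180:260,435:535]=(Z>.015)&(Z<.035)
m=big(m,box);print('tray',rect(W[m][:,:2]),m.sum())
# other heights near path: bottle, jar etc
for nm,(u,v) in dict(bottle=(241,148),bott2=(217,125),jar=(457,158),beaker=(448,282),box=(260,275)).items():print(nm,W[v-2:v+3,u-2:u+3].reshape(-1,3).mean(0).round(3))
```

```text
plate ((571.3408203125, -5.0403594970703125), (252.49468994140625, 302.32330322265625), 75.65043640136719) 9175
along 354.5611922407482 499.6570742110618
hd high 354.7960164309148 496.164295069945 437.5636012449754 513.7660561184572 [355.87870936 433.30952239]
handle t 466.3032433678931 484.459939083419 474.9544375364285
med z head 0.06521196067978682 handle 0.054553521492794056
L ((563.2427368164062, 108.36811828613281), (47.08731460571289, 32.6745491027832), 70.74026489257812) 0.03409231463345188
R ((511.4194641113281, -94.5855941772461), (45.95416259765625, 33.903114318847656), 75.3072509765625) 0.0344372146322786
rod [0.55708331 0.0103889 ] [ 9.6845472e-01 -2.4918951e-01  5.6231622e+02  7.5745926e+00]
tray z pct [-0.00467527  0.00258443  0.00664627  0.01483211]
tray ((500.3187561035156, -438.9298095703125), (102.17163848876953, 131.58119201660156), 75.59697723388672) 178
bottle [0.681 0.306 0.141]
bott2 [0.748 0.377 0.111]
jar [nan nan nan]
beaker [ 0.342 -0.277  0.005]
box [0.347 0.256 0.03 ]
```

```bash
cat >> h.py <<'E'
def tool(yaxis_deg,lean,dirdeg):
    "tool y at angle; leaning: body tilted toward dirdeg by lean deg"
    y=np.array([np.cos(np.radians(yaxis_deg)),np.sin(np.radians(yaxis_deg)),0]);d=np.array([np.cos(np.radians(dirdeg)),np.sin(np.radians(dirdeg)),0])
    z=-np.sin(np.radians(lean))*d-np.array([0,0,np.cos(np.radians(lean))]);return np.column_stack([np.cross(y,z),y,z])
def plan(o,p,R):
    Rc=Ro.from_euler('xyz',o['tcp_rot'],degrees=True)
    w=(Ro.from_matrix(R)*Rc.inv()).as_rotvec();s=np.array(p)-np.array(o['ee_pos'])*1000
    print('shift',s.round(1),'turn',w.round(3),'deg',np.degrees(np.linalg.norm(w)).round(1))
J0=np.array([539.8,3.4]);JA=75.7
jx=-np.array([np.cos(np.radians(JA)),np.sin(np.radians(JA))]);jy=np.array([-jx[1],jx[0]])
def jw(x,y): return J0+x*jx+y*jy
E
python3 - <<'E'
from h import *
from workcell import bot
o=bot.get_obs();R=tool(-4.17,25,85.83);plan(o,[507.7,425.8,140],R)
E
```

```text
shift [306.  -85.6 -55.4] turn [-0.394 -0.249 -1.246] deg 76.2
```

>>> step_arm(targets=[[1,[40,0,10],[-0.05,-0.03,-0.156]],[1,[80,-10,10],[-0.1,-0.06,-0.31]],[1,[120,-25,0],[-0.15,-0.09,-0.47]],[1,[160,-40,-10],[-0.2,-0.125,-0.62]],[1,[200,-55,-20],[-0.25,-0.155,-0.78]],[1,[240,-70,-30],[-0.3,-0.19,-0.93]],[1,[275,-80,-45],[-0.345,-0.22,-1.09]],[1,[306,-85,-55],[-0.394,-0.249,-1.246]]], force=120)

```text
time: 0.9
ee_pos: [0.5092, 0.4254, 0.1401]
tcp_rot: [-178.6, 23.0, 93.1]
wrist_force: [0.7, 1.6, -0.1]
opening: 0.0851
grasp_force: 0.0
```

>>> step_arm(targets=[[1,[0,0,0],[0,0,0]],[1,[0,0,0],[0,0,0]]])

```text
time: 1.1
ee_pos: [0.5082, 0.4263, 0.1378]
tcp_rot: [-178.3, 23.0, 93.6]
wrist_force: [-0.6, 0.7, 0.7]
opening: 0.0855
grasp_force: 0.0
```

Run:
```python
from h import *
from workcell import bot
o=bot.get_obs();R=tool(-4.17,25,85.83);print(o['time'],o['q'].round(1),o['ee_pos'],o['tcp_rot']);plan(o,[507.7,425.8,26.8],R)
P=bot.camera_params('wrist');p,d=bot.camera('wrist');np.savez('w1.npz',p=p,d=d,**P);cv2.imwrite('pics/w1.png',p[...,::-1])
```

```text
1.1 [ 47.3  42.7  49.9 114.8 -15.2 136.4] [0.50817711 0.42627276 0.13778613] [-178.27670015   23.00877245   93.59309431]
shift [  -0.5   -0.5 -111. ] turn [-0.035 -0.027 -0.123] deg 7.5
```

View pics/w1.png

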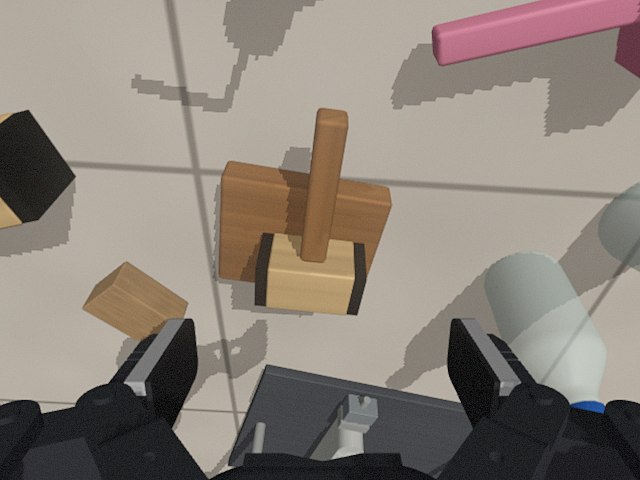

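The wrist view shows the mallet handle from (331,112) to (314,260) and the head at about (310,275), with the fingers straddling it. I'll check my mallet estimate against these pixels.

Run:
```python
from h import *
from workcell import bot
c=np.load('w1.npz');d=np.array([.0727,.9974]);n=np.array([.9974,-.0727]);h=np.array([501.4,339.0])
for nm,s,t,z in[('hend_top',125,0,54),('joint_top',20,0,54),('head c top',0,0,64),('face+',0,38,64),('face-',0,-38,64)]:
    X=np.append(h+s*d+t*n,z)/1000;q=c['K']@(c['R']@X+c['t']);print(nm,(q[:2]/q[2]).round(1))
W=pts(c)
z=W[...,2];s=W[...,:2]@d*1000;t=W[...,:2]@n*1000
m=(z>.04)&(z<.075)&(abs(t-475)<60)&(s>330)&(s<520)
k=m&(s>410);hd=m&(s<390)&(z>.058)
print('s',np.percentile(s[m],[.5,99.5]),'handle t',np.percentile(t[k],[1,50,99]),'head t',np.percentile(t[hd],[1,99]),'z',np.median(z[k]),np.median(z[hd]))
a=cv2.fitLine(np.column_stack([W[k][:,1],W[k][:,0]]).astype(np.float32),2,0,.01,.01).ravel();print('dx/dy',a[1]/a[0],a)
```

```text
hend_top [335.8 121.6]
joint_top [314.  262.5]
head c top [310.2 292.7]
face+ [363.3 298.3]
face- [256.4 287. ]
s [356.18744691 499.7999773 ] handle t [465.15854807 473.82473026 482.82366371] head t [437.19976766 511.71878328] z 0.05473487741383061 0.06497259128028476
dx/dy 0.06777852 [0.99771094 0.06762337 0.42729476 0.5062097 ]
```

>>> step_arm(targets=[[1,[-1,0,-20],[-0.035,-0.027,-0.123]],[1,[-1,0,-45],[-0.035,-0.027,-0.123]],[1,[-1,0,-70],[-0.035,-0.027,-0.123]],[1,[-1,0,-95],[-0.035,-0.027,-0.123]],[1,[-1,-1,-110],[-0.035,-0.027,-0.123]],[1,[-1,-1,-110],[-0.035,-0.027,-0.123]]])

```text
time: 1.75
ee_pos: [0.5053, 0.4256, 0.0321]
tcp_rot: [179.8, 24.8, 85.9]
wrist_force: [1.0, -0.7, 0.3]
opening: 0.0851
grasp_force: 0.0
```

Run:
```python
from h import *
from workcell import bot
o=bot.get_obs();R=tool(-4.1,25,85.9);print(o['q'].round(1),o['ee_pos'],o['tcp_rot'],o['wrist_force']);plan(o,[506.7,425.8,26.8],R)
```

```text
[ 47.5  43.4  38.6 105.  -15.3 144.2] [0.50529026 0.42563771 0.0321374 ] [179.7808372   24.79455155  85.89597715] [ 1.01842322 -0.73338619  0.30823546]
shift [ 1.4  0.2 -5.3] turn [-0.003  0.004 -0.002] deg 0.3
```

>>> step_arm(targets=[[1,[1,0,-5],[0,0,0]],[0,[1,0,-5],[0,0,0]],[0,[1,0,-5],[0,0,0]],[0,[1,0,-5],[0,0,0]],[0,[1,0,-5],[0,0,0]],[0,[1,0,-5],[0,0,0]],[0,[1,0,-5],[0,0,0]],[0,[1,0,-5],[0,0,0]]], force=120)

```text
time: 2.55
ee_pos: [0.5079, 0.4256, 0.026]
tcp_rot: [179.8, 24.8, 85.8]
wrist_force: [0.4, -0.4, -1.2]
opening: 0.0003
grasp_force: 0.0
```

The gripper shut to 0.3 mm, so it did not catch the handle. I'll look.

Run:
```python
from h import *
from workcell import bot
o=bot.get_obs();print(o)
P=bot.camera_params('wrist');p,d=bot.camera('wrist');np.savez('w2.npz',p=p,d=d,**P)
q,e=bot.camera('side');np.savez('s2.npz',p=q,d=e,**bot.camera_params('side'))
im=np.hstack([cv2.resize(p,(400,300)),cv2.resize(q[130:280,180:380],(400,300))]);cv2.imwrite('pics/w2.png',im[...,::-1])
```

```text
{'time': 2.55, 'q': array([ 47.30315616,  43.78848308,  38.60303683, 104.6111201 ,
       -15.32813335, 144.18660627]), 'qd': array([ 0.07146796, -0.05012631, -0.14978796,  0.00602391,  0.06267281,
        0.03108806]), 'joint_efforts': array([ 1.39325337e-03, -8.74047017e+01,  4.34061313e+01,  3.69985722e+00,
       -8.07807315e-01, -3.12068023e-04]), 'ee_pos': array([0.50786087, 0.42560298, 0.02600177]), 'tcp_rot': array([179.77784235,  24.84634383,  85.75789849]), 'wrist_force': array([ 0.37361483, -0.36134961, -1.19622081]), 'torque': array([ 0.39887363, -0.04642404,  0.01733982]), 'grasp_force': 0.0, 'opening': 0.00027931404795248087}
```

View pics/w2.png

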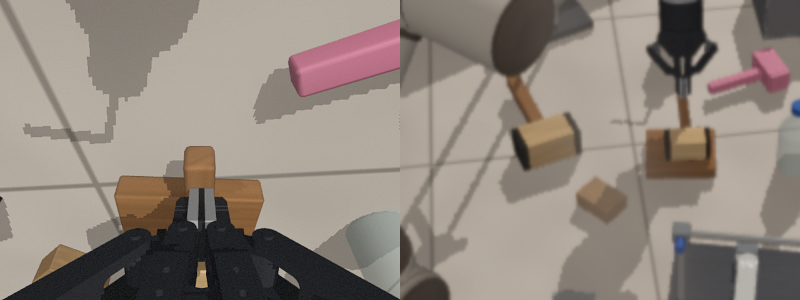

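Run:
```python
from h import *
c=np.load('w2.npz');W=pts(c);s=1.6
for nm,(u,v) in dict(hend=(200,152),hmid=(200,175),hlow=(200,185),tipL=(196,195),tipR=(208,195),tipL2=(196,210),tipR2=(208,210),tipR3=(208,218),head=(202,280)).items(): print(nm,(int(u*s),int(v*s)),(W[int(v*s),int(u*s)]*1000).round(1))
c=np.load('s2.npz');W=pts(c)
for u,v in[(683,60),(683,75),(683,85),(683,92),(683,100),(684,110),(685,120),(690,145)]:
    U=180+(u-400)/2;V=130+v/2;print((u,v),(W[int(V),int(U)]*1000).round(1))
X=np.array([.5079,.4256,.026]);q=c['K']@(c['R']@X+c['t']);q=q[:2]/q[2];print('tcp in crop',(q-[180,130])*2+[400,0])
```

```text
hend (320, 243) [509.2 463.8  41.7]
hmid (320, 280) [508.8 458.6  54.8]
hlow (320, 296) [508.3 450.7  55.3]
tipL (313, 312) [506.2 454.8  65.6]
tipR (332, 312) [512.5 454.   65.3]
tipL2 (313, 336) [506.9 460.8  79.4]
tipR2 (332, 336) [512.6 460.5  79.5]
tipR3 (332, 348) [512.7 464.2  86.1]
head (323, 448) [501.8 345.8  65.3]
(683, 60) [534.  611.6  -8.5]
(683, 75) [526.8 561.6   1.6]
(683, 85) [507.7 431.3  96. ]
(683, 92) [508.4 435.6  73.6]
(683, 100) [508.7 437.1  53.4]
(684, 110) [508.2 409.9  55. ]
(685, 120) [504.6 384.9  55.4]
(690, 145) [505.6 321.9  59.6]
tcp in crop [682.4387915  115.97122646]
```

Run:
```python
from h import *
for f,pos,rot in(('w1',[.50817711,.42627276,.13778613],[-178.27670015,23.00877245,93.59309431]),('w2',[.50786,.425603,.0260018],[179.77784,24.84634,85.7579])):
    c=np.load(f+'.npz');W=pts(c);T=(W-pos)@Ro.from_euler('xyz',rot,degrees=True).as_matrix()*1000
    m=(c['d']>0)&(abs(T[...,1])<70)&(abs(T[...,0])<45)&(T[...,2]>-120)&(T[...,2]<-5)
    if f=='w1': 
        for u,v in[(192,322),(185,330),(170,345),(150,370),(135,390),(120,400),(452,322),(470,345)]:print((u,v),T[v,u].round(1))
    else:
        for v in range(285,400,8): print(v,T[v,313].round(1),T[v,332].round(1),c['p'][v,313],c['p'][v,332])
```

```text
(192, 322) [  7.7 -43.3 -51.2]
(185, 330) [  8.6 -43.4 -58.1]
(170, 345) [  9.1 -44.8 -67.8]
(150, 370) [ 10.3 -45.  -81.9]
(135, 390) [  7.4 -47.5 -86.2]
(120, 400) [ 10.5 -47.3 -94. ]
(452, 322) [  6.9  42.3 -49.6]
(470, 345) [  8.9  42.3 -67.2]
285 [ 15.1  -3.8 -38.1] [ 15.7   2.9 -39.6] [142 104  65] [135  97  64]
293 [ 11.7  -3.8 -37.3] [ 12.1   2.9 -38.1] [141 105  70] [133  96  61]
301 [  9.5  -3.8 -39.4] [  9.4   2.9 -39. ] [118 109 102] [110 105 102]
309 [  9.7  -3.6 -45.9] [  9.7   2.8 -45.9] [119 121 118] [118 118 113]
317 [  9.9  -3.5 -52.1] [  9.3   2.7 -50.9] [119 118 116] [122 122 119]
325 [  9.9  -3.4 -57.4] [  9.4   2.5 -56.5] [122 121 120] [118 117 116]
333 [  9.5  -3.3 -61.7] [  9.8   2.4 -62.2] [124 123 123] [120 118 117]
341 [  9.4  -3.2 -66.1] [  9.8   2.3 -66.8] [117 116 116] [117 118 120]
349 [  9.2  -3.2 -70.1] [  9.6   2.2 -70.9] [120 122 123] [117 115 116]
357 [  8.2  -3.1 -72.6] [  8.7   2.2 -73.5] [173 172 170] [115 115 113]
365 [ 11.   -2.9 -80.9] [ 11.    2.  -80.8] [32 39 37] [38 35 39]
373 [ 10.   -2.9 -82.9] [ 10.9   1.9 -84.2] [29 34 35] [37 37 41]
381 [  9.3  -2.8 -85.3] [  9.1   1.9 -84.9] [26 27 30] [26 25 28]
389 [  6.7  -2.9 -84.9] [  6.3   2.  -84.3] [33 36 42] [15 10 21]
397 [  3.2  -2.9 -83.5] [  3.2   2.  -83.4] [31 33 32] [22 30 28]
```

The fingertips measure about 37 mm behind the reported TCP: at -51 mm when open, where -13 mm is expected. They closed just above the handle. I'll lift and confirm the closed tip offset.

>>> step_arm(targets=[[0,[0,0,35],[0,0,0]],[0,[0,0,70],[0,0,0]],[0,[0,0,70],[0,0,0]]])

```text
time: 2.95
ee_pos: [0.5088, 0.4265, 0.1014]
tcp_rot: [179.5, 24.5, 85.6]
wrist_force: [0.2, -0.1, 0.4]
opening: 0.0001
grasp_force: 0.0
```

Run:
```python
from h import *
from workcell import bot
o=bot.get_obs();P=bot.camera_params('wrist');p,d=bot.camera('wrist');c=dict(p=p,d=d,**P)
T=(pts(c)-o['ee_pos'])@Ro.from_euler('xyz',o['tcp_rot'],degrees=True).as_matrix()*1000
for col in(313,320,332):
  for v in range(265,335,5): print(v,col,T[v,col].round(1),p[v,col]) if T[v,col][2]<-10 else 0
cs,e=bot.camera('side');c=dict(p=cs,d=e,**bot.camera_params('side'))
T=(pts(c)-o['ee_pos'])@Ro.from_euler('xyz',o['tcp_rot'],degrees=True).as_matrix()*1000
m=(abs(T[...,0])<20)&(abs(T[...,1])<25)&(T[...,2]>-100)&(T[...,2]<20)
print(np.sort(T[...,2][m])[-15:].round(1),o['ee_pos'])
c=np.load('top.npz');W=pts(c)
```

```text
305 313 [  9.1  -3.7 -41.6] [124 124 123]
310 313 [  9.7  -3.6 -46.6] [128 130 129]
315 313 [  9.9  -3.5 -50.7] [122 121 121]
320 313 [  9.7  -3.5 -53.7] [127 128 126]
325 313 [  9.6  -3.4 -56.9] [127 125 127]
330 313 [ 10.1  -3.3 -60.9] [120 121 119]
305 320 [  8.9  -1.3 -41.3] [48 39 43]
310 320 [  9.8  -1.3 -46.9] [43 36 30]
315 320 [  9.6  -1.3 -50.1] [38 31 28]
320 320 [  9.7  -1.2 -53.7] [35 35 36]
325 320 [  9.5  -1.2 -56.6] [32 29 26]
330 320 [  9.9  -1.2 -60.7] [38 35 30]
305 332 [  9.5   2.8 -42.5] [122 120 119]
310 332 [  9.3   2.8 -45.9] [122 122 121]
315 332 [  9.6   2.7 -50.2] [123 122 121]
320 332 [  9.8   2.6 -54. ] [125 122 121]
325 332 [ 10.2   2.5 -57.9] [126 125 125]
330 332 [  9.7   2.5 -60.2] [125 125 125]
[-40.8 -40.5 -39.9 -39.8 -38.6 -38.5 -37.8 -37.5 -37.4 -36.9 -36.5 -35.
 -34.8 -34.6 -32.6] [0.50883625 0.42654534 0.10139864]
```

Confirmed: the real tips sit about 37 mm behind the reported TCP, so the pad centre is 56 mm behind it. I'll use that offset from here on.

```bash
cat >> h.py <<'E'
G=56. # pad centre behind reported TCP, mm
def plang(o,g,R): plan(o,np.array(g)+G*R[:,2],R)
def grasp(o): return np.array(o['ee_pos'])*1000-G*Ro.from_euler('xyz',o['tcp_rot'],degrees=True).as_matrix()[:,2]
E
python3 - <<'E'
from h import *
from workcell import bot
o=bot.get_obs();print(grasp(o));plang(o,[507.3,433.9,44],tool(-4.0,25,86))
E
```

```text
[509.71181522 449.46081278 147.62148487]
shift [  -2.6  -15.8 -103.5] turn [-0.004  0.005  0.003] deg 0.4
```

>>> step_arm(targets=[[1,[0,-5,10],[0,0,0]],[1,[-1,-10,10],[0,0,0]],[1,[-2,-16,10],[0,0,0]],[1,[-2,-16,0],[0,0,0]],[1,[-2,-16,-30],[0,0,0]],[1,[-2,-16,-60],[0,0,0]],[1,[-2,-16,-90],[0,0,0]],[1,[-2,-16,-100],[0,0,0]]])

```text
time: 3.85
ee_pos: [0.5044, 0.4081, -0.0082]
tcp_rot: [-180.0, 25.1, 85.8]
wrist_force: [0.1, 0.4, -0.1]
opening: 0.0857
grasp_force: 0.0
```

>>> step_arm(targets=[[1,[0,0,0],[0,0,0]],[1,[0,0,0],[0,0,0]]])

```text
time: 4.05
ee_pos: [0.5061, 0.4098, -0.0028]
tcp_rot: [179.7, 24.8, 85.7]
wrist_force: [-0.4, -1.1, 0.9]
opening: 0.0854
grasp_force: 0.0
```

Run:
```python
from h import *
from workcell import bot
o=bot.get_obs();print(grasp(o),o['wrist_force']);plang(o,[507.3,433.9,44],tool(-4.0,25,86))
```

```text
[507.54594711 433.21118394  48.0036762 ] [-0.38208999 -1.07023412  0.93740966]
shift [-0.4  0.5 -3.9] turn [-0.003  0.004  0.003] deg 0.3
```

>>> step_arm(targets=[[1,[0,0,-4],[0,0,0]],[0,[0,0,-4],[0,0,0]],[0,[0,0,-4],[0,0,0]],[0,[0,0,-4],[0,0,0]],[0,[0,0,-4],[0,0,0]],[0,[0,0,-4],[0,0,0]],[0,[0,0,-4],[0,0,0]],[0,[0,0,-4],[0,0,0]]], force=120)

```text
time: 4.85
ee_pos: [0.5059, 0.4097, -0.0077]
tcp_rot: [179.8, 24.8, 85.8]
wrist_force: [-0.0, 0.3, 2.2]
opening: 0.0167
grasp_force: 116.9
```

Gripped (opening 16.7 mm, 117 N). Lifting, then computing the way to the left end.

>>> step_arm(targets=[[0,[0,0,20],[0,0,0]],[0,[0,0,50],[0,0,0]],[0,[0,0,70],[0,0,0]],[0,[0,0,70],[0,0,0]]])

```text
time: 5.25
ee_pos: [0.5067, 0.4105, 0.0647]
tcp_rot: [179.6, 24.6, 85.7]
wrist_force: [0.3, 0.4, -2.5]
opening: 0.0163
grasp_force: 117.4
```

Run:
```python
from h import *
from workcell import bot
o=bot.get_obs();print(grasp(o),o['wrist_force'],o['opening'],o['tcp_rot']);R=tool(JA-90,25,JA)
print(jw(-143,75));plang(o,[*jw(-143,75),115],R);plang(o,[*jw(-143,75),40],R)
```

```text
[508.04682667 433.81242917 115.55603736] [ 0.25780597  0.4233515  -2.53966556] 0.016284249334004013 [179.60590058  24.63970821  85.68224137]
[647.79703867 123.44432364]
shift [ 135.3 -310.    -0.4] turn [-0.005  0.007 -0.177] deg 10.2
shift [ 135.3 -310.   -75.4] turn [-0.005  0.007 -0.177] deg 10.2
```

>>> step_arm(targets=[[0,[10,-20,0],[0,0,-0.02]],[0,[20,-55,0],[0,0,-0.04]],[0,[30,-95,0],[0,0,-0.06]],[0,[45,-135,0],[0,0,-0.08]],[0,[65,-175,0],[0,0,-0.1]],[0,[85,-215,0],[0,0,-0.125]],[0,[105,-250,0],[0,0,-0.15]],[0,[120,-280,0],[0,0,-0.177]]])

```text
time: 6.05
ee_pos: [0.6261, 0.1274, 0.0602]
tcp_rot: [179.9, 24.9, 75.5]
wrist_force: [0.5, 0.6, -2.7]
opening: 0.0165
grasp_force: 117.4
```

>>> step_arm(targets=[[0,[10,-20,0],[0,0,0]],[0,[15,-30,0],[0,0,0]],[0,[15,-30,-25],[0,0,0]],[0,[15,-30,-50],[0,0,0]],[0,[15,-30,-60],[0,0,0]],[0,[15,-30,-60],[0,0,0]]])

```text
time: 6.65
ee_pos: [0.6393, 0.0999, -0.0002]
tcp_rot: [180.0, 25.0, 75.8]
wrist_force: [-0.9, -0.6, -2.9]
opening: 0.0165
grasp_force: 117.4
```

```bash
cat > look.py <<'E'
from h import *
from workcell import bot
import sys
def state():
    o=bot.get_obs();g=grasp(o)[:2]-J0;print('t',o['time'],'grasp jig',(g@jx).round(1),(g@jy).round(1),'z',grasp(o)[2].round(1),'F',o['wrist_force'].round(1),'rot',o['tcp_rot'].round(1),o['opening'].round(4))
    return o
def bar(n=1):
    c=None
    for k in range(n):
        p,d=bot.camera('top');c=dict(p=p,d=d,**bot.camera_params('top'));W=pts(c)
        g=W[...,:2]*1000-J0;x=g@jx;y=g@jy;z=W[...,2]
        hs=cv2.cvtColor(p,cv2.COLOR_RGB2HSV)
        m=(z>.046)&(z<.062)&(abs(x)<85)&(y<40)&(y>-80)&(hs[...,1]<50)&(hs[...,2]>90)
        # mid-line fit per column band of x
        q=m.astype(np.uint8);_,l,s,_=cv2.connectedComponentsWithStats(q,connectivity=8)
        X=x[m];Y=y[m];
        A=[]
        for b in np.arange(-66,67,6):
            k_=(abs(X-b)<4)
            if k_.sum()>12 and 22<np.ptp(Y[k_])<40: A.append((b,(Y[k_].max()+Y[k_].min())/2))
        A=np.array(A)
        if len(A)<4: print('few',len(A),m.sum());continue
        f=np.polyfit(A[:,0],A[:,1],1);print('left y %.1f right y %.1f diff %.1f n %d rms %.2f xr %.0f..%.0f'%(f@[-65,1],f@[65,1],f[0]*130,len(A),np.std(A[:,1]-np.polyval(f,A[:,0])),X.min(),X.max()))
    return c
E
python3 - <<'E'
from look import *
state();c=bar(2)
p,d=bot.camera('side');cv2.imwrite('pics/v1.png',np.hstack([cv2.resize(c['p'][120:280,260:420],(400,400)),cv2.resize(p[190:350,270:430],(400,400))])[...,::-1])
E
```

```text
Traceback (most recent call last):
  File "look.py", line 5, in state
    o=bot.get_obs();g=grasp(o)[:2]-J0;print('t',o['time'],'grasp jig',(g@jx).round(1),(g@jy).round(1),'z',grasp(o)[2].round(1),'F',o['wrist_force'].round(1),'rot',o['tcp_rot'].round(1),o['opening'].round(4))
                                                                                                                                                                                         ^^^^^^^^^^^^^^^^^^
AttributeError: 'float' object has no attribute 'round'
```

```bash
sed -i "s/o\['opening'\].round(4)/round(o['opening'],4)/" look.py
python3 - <<'E'
from look import *
state();c=bar(2)
p,d=bot.camera('side');cv2.imwrite('pics/v1.png',np.hstack([cv2.resize(c['p'][120:280,260:420],(400,400)),cv2.resize(p[190:350,270:430],(400,400))])[...,::-1])
E
```

```text
t 6.65 grasp jig -141.7 72.6 z 50.5 F [-0.9 -0.6 -2.9] rot [180.   25.   75.8] 0.0165
left y -0.2 right y -0.1 diff 0.0 n 21 rms 0.43 xr -80..78
left y -0.3 right y 0.0 diff 0.4 n 22 rms 0.43 xr -80..78
```

View pics/v1.png

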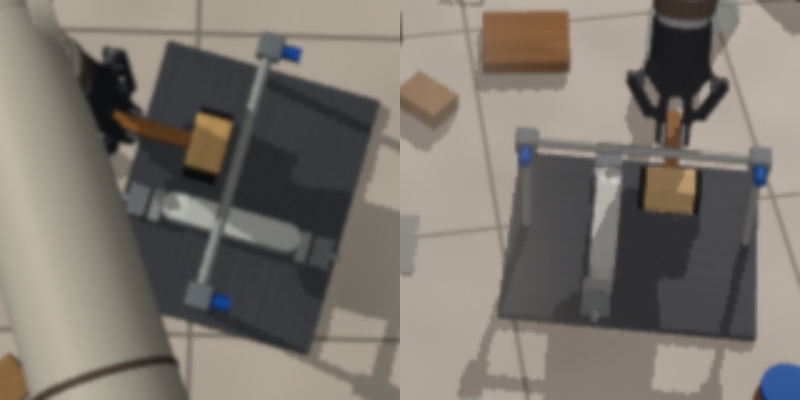

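The top view shows the head level, about 20 mm behind the bar's left half, and the bar at jig y≈0. The side view agrees. Lowering and approaching.

>>> step_arm(targets=[[0,[0,0,-6],[0,0,0]],[0,[0,0,-10.5],[0,0,0]],[0,[-4,1,-10.5],[0,0,0]],[0,[-9,2.3,-10.5],[0,0,0]],[0,[-13.5,3.4,-10.5],[0,0,0]],[0,[-16.5,4.2,-10.5],[0,0,0]],[0,[-18.5,4.7,-10.5],[0,0,0]],[0,[-20.5,5.2,-10.5],[0,0,0]]])

```text
time: 7.6
ee_pos: [0.6202, 0.1049, -0.0082]
tcp_rot: [179.8, 24.8, 75.6]
wrist_force: [0.2, -0.1, -3.3]
opening: 0.0166
grasp_force: 117.4
```

Run:
```python
from look import *
state();bar(2)
```

```text
t 7.6 grasp jig -141.7 52.7 z 42.6 F [ 0.2 -0.1 -3.3] rot [179.8  24.8  75.6] 0.0166
left y -0.2 right y -0.4 diff -0.2 n 21 rms 0.37 xr -80..78
left y -0.3 right y -0.5 diff -0.2 n 22 rms 0.34 xr -80..78
```

>>> step_arm(targets=[[0,[-2,0.5,0],[0,0,0]],[0,[-4,1,0],[0,0,0]],[0,[-5.5,1.4,0],[0,0,0]],[0,[-7,1.8,0],[0,0,0]],[0,[-7,1.8,0],[0,0,0]]])

```text
time: 8.2
ee_pos: [0.616, 0.1068, -0.0076]
tcp_rot: [179.4, 24.8, 75.6]
wrist_force: [10.8, -0.6, -3.2]
opening: 0.0166
grasp_force: 118.2
```

Run:
```python
from look import *
state();bar(2)
```

```text
t 8.2 grasp jig -142.4 47.8 z 43.2 F [10.8 -0.6 -3.2] rot [179.4  24.8  75.6] 0.0166
left y -3.9 right y -0.9 diff 3.0 n 22 rms 0.37 xr -80..79
left y -3.9 right y -1.0 diff 3.0 n 22 rms 0.47 xr -80..78
```

>>> step_arm(targets=[[0,[-1.5,0.4,0],[0,0,0]],[0,[-3,0.8,0],[0,0,0]],[0,[-4.5,1.1,0],[0,0,0]],[0,[-4.5,1.1,0],[0,0,0]],[0,[2,-0.5,0],[0,0,0]],[0,[8,-2,0],[0,0,0]]])

```text
time: 8.9
ee_pos: [0.6215, 0.1045, -0.0084]
tcp_rot: [179.8, 24.8, 75.6]
wrist_force: [0.1, 0.1, -3.8]
opening: 0.0164
grasp_force: 117.9
```

Run:
```python
from look import *
o=state();bar(2)
R=tool(JA-90,25,JA);print(jw(0,0));plang(o,[*jw(-143,75),100],R);plang(o,[*jw(-47,75),100],R);plang(o,[*jw(-47,58),41],R)
```

```text
t 8.9 grasp jig -141.7 54.0 z 42.4 F [ 0.1  0.1 -3.8] rot [179.8  24.8  75.6] 0.0164
left y -9.0 right y -1.5 diff 7.6 n 21 rms 0.46 xr -80..78
left y -9.4 right y -1.3 diff 8.2 n 22 rms 0.40 xr -79..78
[539.8   3.4]
shift [20.4 -4.  57.6] turn [-0.002  0.004 -0.   ] deg 0.2
shift [ -3.3 -97.   57.6] turn [-0.002  0.004 -0.   ] deg 0.2
shift [-19.8 -92.8  -1.4] turn [-0.002  0.004 -0.   ] deg 0.2
```

Left end is about 7.9 mm ahead. Moving to the right end, low behind the bar.

>>> step_arm(targets=[[0,[8,-2,0],[0,0,0]],[0,[17.4,-4.5,0],[0,0,0]],[0,[13,-22,0],[0,0,0]],[0,[7,-45,0],[0,0,0]],[0,[1,-68,0],[0,0,0]],[0,[-4,-88,0],[0,0,0]],[0,[-6.3,-97,0],[0,0,0]],[0,[-12,-95.5,0],[0,0,0]]])

```text
time: 9.8
ee_pos: [0.6096, 0.008, -0.0083]
tcp_rot: [179.7, 24.8, 75.5]
wrist_force: [-0.8, 0.2, -2.2]
opening: 0.0162
grasp_force: 117.9
```

Run:
```python
from look import *
o=state();c=bar(1)
p,d=bot.camera('side');cv2.imwrite('pics/v2.png',np.hstack([cv2.resize(c['p'][120:280,260:420],(400,400)),cv2.resize(p[170:350,260:440],(400,400))])[...,::-1])
```

```text
t 9.8 grasp jig -45.2 66.3 z 42.5 F [-0.8  0.2 -2.2] rot [179.7  24.8  75.5] 0.0162
left y -8.6 right y -2.1 diff 6.6 n 15 rms 0.77 xr -40..78
```

View pics/v2.png

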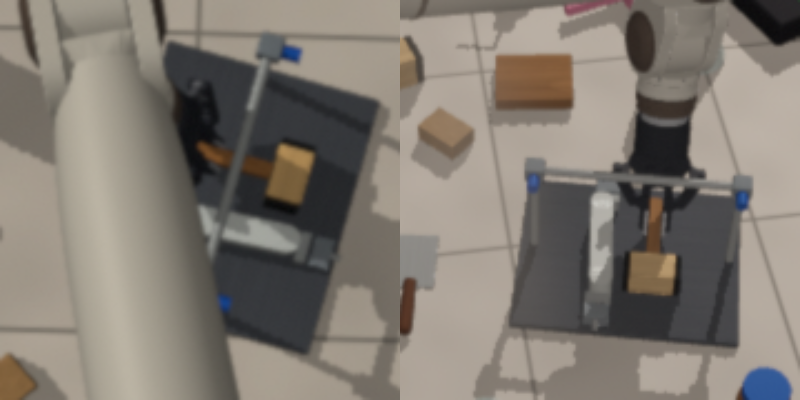

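The top view shows the head behind the bar's right half with its handle passing under the rod, and the hand clear to the left. Pushing the right end.

>>> step_arm(targets=[[0,[-5,1.2,0],[0,0,0]],[0,[-10,2.5,0],[0,0,0]],[0,[-13,3.2,0],[0,0,0]],[0,[-15,3.7,0],[0,0,0]],[0,[-17,4.2,0],[0,0,0]],[0,[-19,4.7,0],[0,0,0]],[0,[-21,5.2,0],[0,0,0]],[0,[-23,5.7,0],[0,0,0]]])

```text
time: 10.7
ee_pos: [0.5889, 0.0148, -0.0075]
tcp_rot: [179.4, 24.8, 75.6]
wrist_force: [9.7, -3.1, -5.0]
opening: 0.0168
grasp_force: 118.6
```

Run:
```python
from look import *
o=state();c=bar(2)
```

```text
t 10.7 grasp jig -46.7 44.3 z 43.4 F [ 9.7 -3.1 -5. ] rot [179.4  24.8  75.6] 0.0168
left y -9.4 right y -7.3 diff 2.1 n 18 rms 0.74 xr -50..79
left y -9.1 right y -7.9 diff 1.2 n 18 rms 0.67 xr -53..78
```

>>> step_arm(targets=[[0,[-2,0.5,0],[0,0,0]],[0,[-4,1,0],[0,0,0]],[0,[-6,1.5,0],[0,0,0]],[0,[-7.5,1.9,0],[0,0,0]],[0,[-7.5,1.9,0],[0,0,0]]])

```text
time: 11.3
ee_pos: [0.5811, 0.0161, -0.0075]
tcp_rot: [179.5, 24.9, 75.5]
wrist_force: [10.0, -4.7, -4.2]
opening: 0.0164
grasp_force: 118.3
```

Run:
```python
from look import *
o=state();c=bar(2)
```

```text
t 11.3 grasp jig -46.0 36.4 z 43.3 F [10.  -4.7 -4.2] rot [179.5  24.9  75.5] 0.0164
left y -10.9 right y -17.6 diff -6.7 n 17 rms 0.34 xr -51..78
left y -11.2 right y -17.5 diff -6.3 n 17 rms 0.24 xr -51..78
```

Right end is about 6.5 mm ahead. Going back to the left end.

>>> step_arm(targets=[[0,[8,-2,0],[0,0,0]],[0,[23,-6,0],[0,0,0]],[0,[34,-7,0],[0,0,0]],[0,[41,15,0],[0,0,0]],[0,[46,37,0],[0,0,0]],[0,[51,59,0],[0,0,0]],[0,[56,78,0],[0,0,0]],[0,[58,84,0],[0,0,0]]])

```text
time: 12.2
ee_pos: [0.6371, 0.1025, -0.009]
tcp_rot: [179.8, 24.8, 75.7]
wrist_force: [0.3, -0.8, -3.5]
opening: 0.0164
grasp_force: 118.4
```

Run:
```python
from look import *
o=state();c=bar(2)
plang(o,[*jw(-142,47),41],tool(JA-90,25,JA))
```

```text
t 12.2 grasp jig -143.6 69.6 z 41.8 F [ 0.3 -0.8 -3.5] rot [179.8  24.8  75.7] 0.0164
left y -11.3 right y -16.8 diff -5.5 n 21 rms 0.31 xr -79..84
left y -11.2 right y -16.8 diff -5.6 n 21 rms 0.31 xr -80..78
shift [-22.5   4.   -0.7] turn [-0.002  0.004 -0.002] deg 0.3
```

>>> step_arm(targets=[[0,[-6,3.5,0],[0,0,0]],[0,[-13,5.2,0],[0,0,0]],[0,[-19.5,7,0],[0,0,0]],[0,[-23.5,8,0],[0,0,0]],[0,[-26,8.6,0],[0,0,0]],[0,[-28,9.1,0],[0,0,0]],[0,[-30,9.6,0],[0,0,0]],[0,[-32,10.1,0],[0,0,0]]])

```text
time: 13.1
ee_pos: [0.6074, 0.1106, -0.0075]
tcp_rot: [179.4, 24.8, 75.5]
wrist_force: [11.2, -1.1, -3.0]
opening: 0.0167
grasp_force: 118.8
```

Run:
```python
from look import *
o=state();c=bar(2)
```

```text
t 13.1 grasp jig -144.1 38.5 z 43.3 F [11.2 -1.1 -3. ] rot [179.4  24.8  75.5] 0.0167
left y -13.6 right y -17.1 diff -3.4 n 22 rms 0.47 xr -80..79
left y -14.4 right y -17.2 diff -2.8 n 22 rms 0.61 xr -80..79
```

>>> step_arm(targets=[[0,[-1.9,0.5,0],[0,0,0]],[0,[-3.9,1,0],[0,0,0]],[0,[-5.5,1.4,0],[0,0,0]],[0,[-7,1.8,0],[0,0,0]],[0,[-7,1.8,0],[0,0,0]]])

```text
time: 13.7
ee_pos: [0.6003, 0.113, -0.0075]
tcp_rot: [179.5, 24.7, 75.6]
wrist_force: [10.5, 1.7, -2.8]
opening: 0.0166
grasp_force: 119.0
```

Run:
```python
from look import *
o=state();c=bar(2)
```

```text
t 13.7 grasp jig -144.6 31.1 z 43.4 F [10.5  1.7 -2.8] rot [179.5  24.7  75.6] 0.0166
left y -21.4 right y -17.8 diff 3.6 n 21 rms 0.44 xr -79..79
left y -21.8 right y -17.8 diff 4.1 n 22 rms 0.36 xr -79..80
```

>>> step_arm(targets=[[0,[-1.5,0.4,0],[0,0,0]],[0,[-3,0.8,0],[0,0,0]],[0,[-3.9,1,0],[0,0,0]],[0,[-3.9,1,0],[0,0,0]]])

```text
time: 14.2
ee_pos: [0.5939, 0.1137, -0.0084]
tcp_rot: [179.8, 24.8, 75.6]
wrist_force: [1.4, 1.1, -2.7]
opening: 0.0164
grasp_force: 118.5
```

Run:
```python
from look import *
o=state();c=bar(2)
```

```text
t 14.2 grasp jig -143.8 25.0 z 42.5 F [ 1.4  1.1 -2.7] rot [179.8  24.8  75.6] 0.0164
left y -30.9 right y -17.9 diff 12.9 n 22 rms 0.31 xr -80..78
left y -30.6 right y -18.2 diff 12.5 n 22 rms 0.43 xr -80..78
```

Left end is out and the right is at -18 mm. Crossing to the right end.

>>> step_arm(targets=[[0,[8,-2,0],[0,0,0]],[0,[25,-6.5,0],[0,0,0]],[0,[40,-11,0],[0,0,0]],[0,[35,-33,0],[0,0,0]],[0,[29,-57,0],[0,0,0]],[0,[23,-80,0],[0,0,0]],[0,[17,-101,0],[0,0,0]],[0,[16.5,-105,0],[0,0,0]]])

```text
time: 15.1
ee_pos: [0.6097, 0.0062, -0.0084]
tcp_rot: [179.8, 24.9, 75.5]
wrist_force: [0.8, 0.3, -2.9]
opening: 0.0164
grasp_force: 118.5
```

>>> step_arm(targets=[[0,[-6,1.5,0],[0,0,0]],[0,[-14,3.5,0],[0,0,0]],[0,[-20,5,0],[0,0,0]],[0,[-24,6,0],[0,0,0]],[0,[-24,6,0],[0,0,0]]])

```text
time: 15.6
ee_pos: [0.586, 0.0154, -0.0083]
tcp_rot: [179.8, 24.8, 75.7]
wrist_force: [1.1, -1.2, -2.0]
opening: 0.0165
grasp_force: 118.5
```

Run:
```python
from look import *
o=state();c=bar(2)
```

```text
t 15.6 grasp jig -46.5 41.6 z 42.5 F [ 1.1 -1.2 -2. ] rot [179.8  24.8  75.7] 0.0165
left y -30.5 right y -18.4 diff 12.1 n 15 rms 0.49 xr -43..78
left y -30.7 right y -18.5 diff 12.2 n 16 rms 0.45 xr -43..77
```

>>> step_arm(targets=[[0,[-2.5,0.6,0],[0,0,0]],[0,[-5,1.2,0],[0,0,0]],[0,[-7,1.7,0],[0,0,0]],[0,[-9,2.2,0],[0,0,0]],[0,[-11,2.7,0],[0,0,0]],[0,[-11,2.7,0],[0,0,0]]])

```text
time: 16.3
ee_pos: [0.5752, 0.0174, -0.0084]
tcp_rot: [179.8, 24.8, 75.6]
wrist_force: [-0.5, -0.3, -2.9]
opening: 0.0162
grasp_force: 118.5
```

Run:
```python
from look import *
o=state();c=bar(2)
```

```text
t 16.3 grasp jig -45.8 30.7 z 42.5 F [-0.5 -0.3 -2.9] rot [179.8  24.8  75.6] 0.0162
left y -29.8 right y -22.1 diff 7.7 n 17 rms 0.46 xr -49..77
left y -29.6 right y -22.3 diff 7.3 n 17 rms 0.47 xr -49..77
```

>>> step_arm(targets=[[0,[-2,0.5,0],[0,0,0]],[0,[-4,1,0],[0,0,0]],[0,[-6,1.5,0],[0,0,0]],[0,[-8,2,0],[0,0,0]],[0,[-8,2,0],[0,0,0]]])

```text
time: 16.9
ee_pos: [0.5672, 0.0194, -0.0084]
tcp_rot: [179.8, 24.8, 75.6]
wrist_force: [0.2, 0.1, -2.8]
opening: 0.0162
grasp_force: 118.5
```

Run:
```python
from look import *
o=state();c=bar(2)
```

```text
t 16.9 grasp jig -45.8 22.4 z 42.4 F [ 0.2  0.1 -2.8] rot [179.8  24.8  75.6] 0.0162
left y -28.4 right y -31.2 diff -2.8 n 17 rms 0.64 xr -50..77
left y -28.9 right y -31.0 diff -2.1 n 17 rms 0.64 xr -49..76
```

Both ends are out (about -28.6 and -31). Returning the mallet: back, left, up and over to the rest.

>>> step_arm(targets=[[0,[8,-2,0],[0,0,0]],[0,[27,-7,0],[0,0,0]],[0,[44,-10,0],[0,0,0]],[0,[51,12,0],[0,0,0]],[0,[57,36,0],[0,0,0]],[0,[63,60,0],[0,0,0]],[0,[69,82,0],[0,0,0]],[0,[70,90,10],[0,0,0]]])

```text
time: 17.8
ee_pos: [0.6375, 0.1109, -0.0002]
tcp_rot: [179.9, 24.9, 75.7]
wrist_force: [-0.2, -0.5, -2.5]
opening: 0.0163
grasp_force: 118.5
```

>>> step_arm(targets=[[0,[0,5,30],[0,0,0]],[0,[-5,25,60],[0,0,0]],[0,[-20,60,70],[0,0,0.03]],[0,[-40,100,70],[0,0,0.06]],[0,[-60,140,70],[0,0,0.09]],[0,[-80,180,70],[0,0,0.12]],[0,[-100,220,70],[0,0,0.15]],[0,[-115,255,70],[0,0,0.18]]])

```text
time: 18.6
ee_pos: [0.5217, 0.3659, 0.0723]
tcp_rot: [179.7, 24.8, 86.0]
wrist_force: [1.0, 0.1, -2.4]
opening: 0.0163
grasp_force: 118.5
```

Run:
```python
from look import *
o=state();plang(o,[507.5,433.8,115],tool(-4,25,86))
P=bot.camera_params('top');p,d=bot.camera('top');c=dict(p=p,d=d,**P);np.savez('top2.npz',**c);W=pts(c)
z=W[...,2];y=W[...,1];x=W[...,0]
m=(z>.115)&(z<.145)&(abs(x-.51)<.09)&(y>.25)&(y<.40)
g=grasp(o);print(g,m.sum(),rect(W[m][:,:2]),np.median(z[m]))
bar()
```

```text
t 18.6 grasp jig -369.9 -111.5 z 123.1 F [ 1.   0.1 -2.4] rot [179.7  24.8  86. ] 0.0163
shift [-15.9  44.3  -8. ] turn [-0.003  0.004 -0.002] deg 0.3
[523.08065446 389.34772395 123.0918672 ] 593 ((520.0654296875, 337.63018798828125), (125.10900115966797, 76.47689056396484), 86.7664566040039) 0.13791666360840776
left y -28.9 right y -30.4 diff -1.5 n 21 rms 0.30 xr -82..77
```

>>> step_arm(targets=[[0,[-8,22,-4],[0,0,0]],[0,[-16,44,-8],[0,0,0]],[0,[-16,44,-25],[0,0,0]],[0,[-16,44,-45],[0,0,0]],[0,[-16,44,-60],[0,0,0]],[0,[-16,44,-68],[0,0,0]],[0,[-16,44,-71],[0,0,0]],[0,[-16,44,-71],[0,0,0]]])

```text
time: 19.5
ee_pos: [0.5067, 0.408, 0.0008]
tcp_rot: [179.8, 24.8, 85.9]
wrist_force: [0.1, -0.4, -2.2]
opening: 0.0163
grasp_force: 118.5
```

Run:
```python
from look import *
o=state();print(grasp(o))
```

```text
t 19.5 grasp jig -407.0 -136.4 z 51.7 F [ 0.1 -0.4 -2.2] rot [179.8  24.8  85.9] 0.0163
[508.13763869 431.48862738  51.65781123]
```

>>> step_arm(targets=[[0,[0,0,-2.5],[0,0,0]],[0,[0,0,-4],[0,0,0]],[0,[0,0,-5],[0,0,0]],[0,[0,0,-5],[0,0,0]]])

```text
time: 19.9
ee_pos: [0.5065, 0.4084, -0.0043]
tcp_rot: [179.8, 24.8, 85.9]
wrist_force: [0.2, 0.4, -2.5]
opening: 0.0168
grasp_force: 118.5
```

>>> step_arm(targets=[[0,[0,0,-1],[0,0,0]],[0,[0,0,-2],[0,0,0]],[0,[0,0,-2],[0,0,0]]])

```text
time: 20.2
ee_pos: [0.5064, 0.4083, -0.0066]
tcp_rot: [179.8, 24.8, 85.9]
wrist_force: [0.1, 0.4, -2.8]
opening: 0.0166
grasp_force: 118.5
```

Run:
```python
from look import *
o=state();print(grasp(o))
```

```text
t 20.2 grasp jig -407.2 -136.8 z 44.2 F [ 0.1  0.4 -2.8] rot [179.8  24.8  85.9] 0.0166
[507.84755015 431.76797819  44.23430044]
```

>>> step_arm(targets=[[0,[0,0,-0.7],[0,0,0]],[0,[0,0,-1.2],[0,0,0]],[0,[0,0,-1.2],[0,0,0]],[0.3,[0,0,-1.2],[0,0,0]],[0.5,[0,0,-1.2],[0,0,0]],[1,[0,0,-1.2],[0,0,0]],[1,[0,0,-1.2],[0,0,0]],[1,[0,0,-1.2],[0,0,0]]])

```text
time: 21.0
ee_pos: [0.5065, 0.4083, -0.0076]
tcp_rot: [179.8, 24.8, 85.9]
wrist_force: [-0.7, -0.0, -1.3]
opening: 0.0816
grasp_force: 0.0
```

>>> step_arm(targets=[[1,[0,0,0],[0,0,0]],[1,[0,0,20],[0,0,0]],[1,[0,5,60],[0,0,0]],[1,[0,5,105],[0,0,0]],[1,[0,5,130],[0,0,0]]])

```text
time: 21.5
ee_pos: [0.5067, 0.4136, 0.1263]
tcp_rot: [179.6, 24.7, 85.9]
wrist_force: [0.5, 1.0, 0.9]
opening: 0.0858
grasp_force: 0.0
```

Run:
```python
from look import *
o=state()
W=0
P=bot.camera_params('side');p,d=bot.camera('side');c=dict(p=p,d=d,**P);W=pts(c)
z=W[...,2];m=(z>.058)&(z<.075)&(abs(W[...,0]-.5)<.07)&(abs(W[...,1]-.345)<.07);print('head',rect(W[m][:,:2]),np.median(z[m]))
m=(z>.045)&(z<.06)&(abs(W[...,0]-.505)<.03)&(W[...,1]>.36)&(W[...,1]<.48);print('handle z',np.median(z[m]),m.sum())
R=tool(JA-90,25,JA);print('bar');c=bar(2)
for x in(-45,-55): print(x,jw(x,-30));plang(o,[*jw(x,-30),120],R)
# tray edges: side image + top, mask by depth floor
for n in('top','side'):
    c=np.load(n+'.npz');W=pts(c);print(n,[ (W[v,u]*1000).round(0) for u,v in ([(447,193),(530,211),(522,253),(441,233)] if n=='top' else [(349,358),(395,361),(389,441),(341,437)])])
cv2.imwrite('pics/tray.png',np.hstack([cv2.resize(np.load('top.npz')['p'][175:265,430:540],(440,360)),cv2.resize(np.load('side.npz')['p'][350:450,325:415],(360,360))])[...,::-1])
```

```text
t 21.5 grasp jig -412.3 -137.9 z 177.2 F [0.5 1.  0.9] rot [179.6  24.7  85.9] 0.0858
head ((503.73394775390625, 360.131103515625), (102.83292388916016, 74.88590240478516), 87.93221282958984) 0.064238320930803
handle z 0.053410712650545325 88
bar
left y -29.4 right y -30.3 diff -0.8 n 22 rms 0.32 xr -82..77
left y -28.8 right y -30.9 diff -2.1 n 21 rms 0.27 xr -82..77
-45 [521.84448363  54.41567829]
shift [   9.3 -382.1  -57. ] turn [-0.004  0.007 -0.18 ] deg 10.3
-55 [524.31447376  64.10583561]
shift [  11.8 -372.4  -57. ] turn [-0.004  0.007 -0.18 ] deg 10.3
top [array([ 597., -270.,    4.]), array([ 550., -504.,   19.]), array([ 431., -492.,   -9.]), array([ 481., -255.,    5.])]
side [array([ 488., -256.,   24.]), array([ 617., -269.,   -1.]), array([ 547., -503.,   21.]), array([ 430., -471.,   11.])]
```

View pics/tray.png

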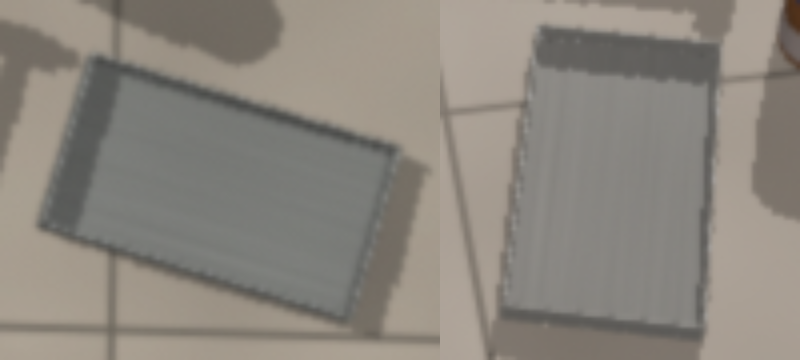

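The tray crop shows rim corners at top-view px (453,189.5), (529.5,212), (517,255.5) and (440,231.5). The mallet lies flat on its rest. Computing the bar approach.

Run:
```python
from look import *
o=bot.get_obs();R=tool(JA-90-.6,25,JA-.6)
plang(o,[*jw(-95,-29.3),140],R);plang(o,[*jw(-45,-29.3),40],R)
c=np.load('top.npz');C=np.array([ray(c,u,v,.022) for u,v in[(453,189.5),(529.5,212),(517,255.5),(440,231.5)]])*1000
print(C.round(0),C.mean(0));e=C[1]-C[0]+C[2]-C[3];print('tray ang',np.degrees(np.arctan2(-e[1],-e[0])),np.linalg.norm(e)/2)
```

```text
shift [  21.7 -334.2  -35. ] turn [-0.005  0.007 -0.191] deg 10.9
shift [   9.4 -382.6 -135. ] turn [-0.005  0.007 -0.191] deg 10.9
[[ 605. -283.   22.]
 [ 547. -501.   22.]
 [ 422. -467.   22.]
 [ 484. -248.   22.]] [ 514.30682752 -374.96724875   22.        ]
tray ang 74.65799883015903 226.74623521860977
```

>>> step_arm(targets=[[1,[2,-30,0],[0,0,-0.02]],[1,[5,-75,0],[0,0,-0.045]],[1,[8,-120,-5],[0,0,-0.07]],[1,[11,-165,-10],[0,0,-0.095]],[1,[14,-210,-15],[0,0,-0.12]],[1,[17,-255,-20],[0,0,-0.145]],[1,[20,-300,-28],[0,0,-0.17]],[1,[22,-333,-35],[0,0,-0.19]]])

```text
time: 22.45
ee_pos: [0.5275, 0.0775, 0.0858]
tcp_rot: [179.9, 24.9, 75.0]
wrist_force: [0.5, 0.0, -0.9]
opening: 0.0855
grasp_force: 0.0
```

>>> step_arm(targets=[[1,[-1,-4,-8],[0,0,0]],[1,[-4,-14,-30],[0,0,0]],[1,[-7,-26,-55],[0,0,0]],[1,[-9,-36,-75],[0,0,0]],[1,[-9,-36,-75],[0,0,0]]])

```text
time: 22.95
ee_pos: [0.5168, 0.0434, 0.0088]
tcp_rot: [-179.9, 25.0, 75.2]
wrist_force: [-0.5, -0.0, 0.4]
opening: 0.0856
grasp_force: 0.0
```

Run:
```python
from look import *
o=state();bar(1);plang(o,[*jw(-45,-29.3),40],tool(JA-90-.6,25,JA-.6))
p,d=bot.camera('side');P=bot.camera('wrist')[0];cv2.imwrite('pics/v3.png',np.hstack([cv2.resize(P,(400,400)),cv2.resize(p[170:350,260:440],(400,400))])[...,::-1])
```

```text
t 22.95 grasp jig -56.7 -31.8 z 59.6 F [-0.5 -0.   0.4] rot [-179.9   25.    75.2] 0.0856
left y -29.2 right y -30.4 diff -1.2 n 21 rms 0.38 xr -72..76
shift [ -0.4 -12.  -19.6] turn [-0.    -0.002 -0.   ] deg 0.1
```

View pics/v3.png

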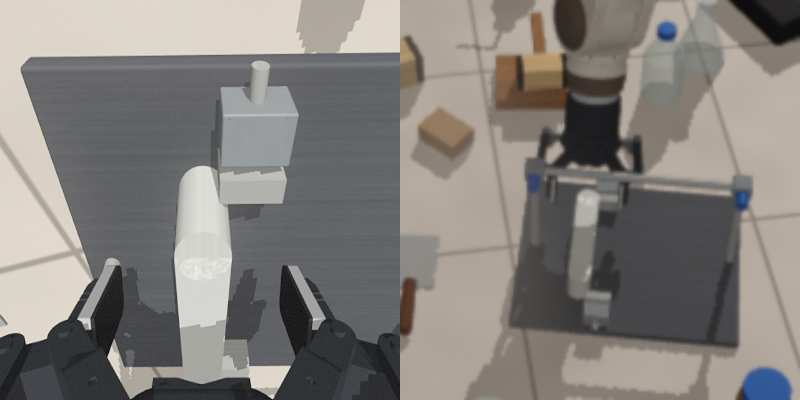

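The wrist view shows the fingers straddling the bar (bar end about (203,250) in the left half) with the housing clear. Descend and grip.

>>> step_arm(targets=[[1,[0,-6,-10],[0,0,0]],[1,[0,-12,-20],[0,0,0]],[1,[0,-12,-22],[0,0,0]],[0,[0,-12,-22],[0,0,0]],[0,[0,-12,-22],[0,0,0]],[0,[0,-12,-22],[0,0,0]],[0,[0,-12,-22],[0,0,0]],[0,[0,-12,-22],[0,0,0]]], force=80)

```text
time: 23.9
ee_pos: [0.519, 0.0322, -0.0091]
tcp_rot: [179.8, 24.9, 75.1]
wrist_force: [-4.5, -0.3, 6.5]
opening: 0.0286
grasp_force: 80.9
```

>>> step_arm(targets=[[0,[0,0,0],[0,0,0]],[0,[0,0,0],[0,0,0]]], force=100)

```text
time: 24.1
ee_pos: [0.519, 0.0322, -0.009]
tcp_rot: [179.8, 24.9, 75.1]
wrist_force: [-5.5, -0.3, 6.1]
opening: 0.0285
grasp_force: 98.4
```

Run:
```python
from look import *
o=state();bar(1)
```

```text
t 24.1 grasp jig -46.4 -27.2 z 41.8 F [-5.5 -0.3  6.1] rot [179.8  24.9  75.1] 0.0285
left y -25.8 right y -27.9 diff -2.1 n 19 rms 0.60 xr -61..77
```

Gripped (28.5 mm, 98 N). Draw it off the pads, then up a little and left from under the rod.

>>> step_arm(targets=[[0,[-4,1,3],[0,0,0]],[0,[-14,3.5,5],[0,0,0]],[0,[-24,6,8],[0,0,0]],[0,[-24,6,25],[0,0,0]],[0,[-24,6,35],[0,0,0]],[0,[-18,30,35],[0,0,0]],[0,[-9,65,35],[0,0,0]],[0,[1,105,35],[0,0,0]]])

```text
time: 24.95
ee_pos: [0.5206, 0.1381, 0.0261]
tcp_rot: [179.7, 24.8, 74.9]
wrist_force: [1.3, -0.7, -3.9]
opening: 0.029
grasp_force: 99.4
```

```bash
cat > bl.py <<'E'
from look import *
def blook(zu):
    "bar corners from top+side with underside about zu mm above table"
    o=state();g=grasp(o);print('grasp',g.round(1),'gf',o['grasp_force'])
    for n in('top','side'):
        P=bot.camera_params(n);p,d=bot.camera(n);c=dict(p=p,d=d,**P);W=pts(c)*1000;hs=cv2.cvtColor(p,cv2.COLOR_RGB2HSV)
        r=W-g;m=(abs(r[...,2]-10)<11)&(np.hypot(r[...,0],r[...,1])<160)&(hs[...,1]<60)&(hs[...,2]>100)
        _,l,s,_=cv2.connectedComponentsWithStats(m.astype(np.uint8));k=1+np.argmax(s[1:,4]);Q=W[l==k]
        A=np.column_stack([Q[:,:2],np.ones(len(Q))]);f=np.linalg.lstsq(A,Q[:,2],rcond=None)[0]
        print(n,len(Q),rect(Q[:,:2]/1000),'z',np.median(Q[:,2]).round(1),'slope x,y',f[:2].round(3))
    return o
E
python3 -c "
from bl import *
o=blook(0)"
```

```text
t 24.95 grasp jig -149.2 -51.8 z 76.9 F [ 1.3 -0.7 -3.9] rot [179.7  24.8  74.9] 0.029
grasp [526.4 160.8  76.9] gf 99.4490442973256
top 525 ((513.9520874023438, 108.05255126953125), (140.64788818359375, 30.786956787109375), 75.36703491210938) z 87.9 slope x,y [-0.02   0.004]
side 233 ((525.7737426757812, 150.57484436035156), (102.56607055664062, 35.44317626953125), 78.28247833251953) z 87.1 slope x,y [-0.033  0.01 ]
```

Bar held level, 44 mm from grip to its middle. A bit more left, raise, then over the jig.

>>> step_arm(targets=[[0,[3,12,0],[0,0,0]],[0,[6,25,10],[0,0,0]],[0,[6,25,45],[0,0,0]],[0,[6,25,85],[0,0,0]],[0,[6,25,125],[0,0,0]],[0,[6,25,155],[0,0,0]],[0,[6,25,160],[0,0,0]],[0,[6,10,160],[0,0,0]]])

```text
time: 25.85
ee_pos: [0.5269, 0.1482, 0.1851]
tcp_rot: [179.7, 24.8, 75.1]
wrist_force: [-0.4, -0.2, -5.0]
opening: 0.0287
grasp_force: 99.8
```

>>> step_arm(targets=[[0,[0,-25,0],[0,0,0]],[0,[0,-65,0],[0,0,0]],[0,[0,-105,0],[0,0,0]],[0,[0,-145,0],[0,0,0]],[0,[0,-185,0],[0,0,0]],[0,[0,-225,0],[0,0,0]],[0,[0,-265,0],[0,0,0]],[0,[0,-305,0],[0,0,0]]])

```text
time: 26.65
ee_pos: [0.5249, -0.1599, 0.183]
tcp_rot: [180.0, 24.9, 75.1]
wrist_force: [-0.1, 0.1, -4.7]
opening: 0.0286
grasp_force: 99.8
```

>>> step_arm(targets=[[0,[0,-40,0],[0,0,0]],[0,[0,-80,0],[0,0,0]],[0,[0,-120,0],[0,0,0]],[0,[0,-155,0],[0,0,0]],[0,[0,-185,0],[0,0,0]],[0,[0,-195,0],[0,0,0]],[0,[0,-195,0],[0,0,0]]])

```text
time: 27.35
ee_pos: [0.5247, -0.3538, 0.1831]
tcp_rot: [180.0, 24.8, 75.0]
wrist_force: [-0.4, 0.4, -3.7]
opening: 0.0287
grasp_force: 99.6
```

```bash
python3 -c "
from bl import *
o=blook(0);plang(o,[525.5,-333.5,90],tool(JA-90-.6,25,JA-.6))"
```

```text
t 27.35 grasp jig 326.4 73.9 z 233.9 F [-0.4  0.4 -3.7] rot [180.   24.8  75. ] 0.0287
grasp [ 530.7 -331.1  233.9] gf 99.62164574122653
top 387 ((510.25347900390625, -410.2314453125), (84.53517150878906, 30.704729080200195), 75.41829681396484) z 245.0 slope x,y [-0.002  0.004]
side 767 ((523.3164672851562, -375.94073486328125), (161.2451629638672, 39.040584564208984), 78.85480499267578) z 245.4 slope x,y [0.005 0.01 ]
shift [  -5.3   -2.5 -143.8] turn [-0.003  0.001  0.002] deg 0.2
```

>>> step_arm(targets=[[0,[-2,-1,-30],[0,0,0]],[0,[-5,-2,-65],[0,0,0]],[0,[-5,-2,-100],[0,0,0]],[0,[-5,-2,-130],[0,0,0]],[0,[-5,-2,-155],[0,0,0]],[0,[-5,-2,-175],[0,0,0]],[0,[-5,-2,-187],[0,0,0]],[0,[-5,-2,-189],[0,0,0]]])

```text
time: 28.25
ee_pos: [0.5207, -0.3533, -0.0054]
tcp_rot: [179.9, 24.8, 75.2]
wrist_force: [0.5, 0.2, -4.2]
opening: 0.0282
grasp_force: 99.7
```

```bash
python3 -c "
from bl import *
o=blook(0)"
```

```text
t 28.25 grasp jig 326.9 69.8 z 45.5 F [ 0.5  0.2 -4.2] rot [179.9  24.8  75.2] 0.0282
grasp [ 526.7 -330.6   45.5] gf 99.71349206354716
top 333 ((507.92919921875, -405.01214599609375), (94.35894012451172, 29.884376525878906), 76.2549057006836) z 56.4 slope x,y [-0.05   0.023]
side 654 ((518.7189331054688, -376.0826416015625), (162.53610229492188, 37.78677749633789), 79.16975402832031) z 57.6 slope x,y [ 0.005 -0.001]
```

>>> step_arm(targets=[[0,[0,0,-4],[0,0,0]],[0,[0,0,-8],[0,0,0]],[0,[0,0,-10],[0,0,0]],[0,[0,0,-11],[0,0,0]],[0,[0,0,-11],[0,0,0]]])

```text
time: 28.85
ee_pos: [0.5214, -0.3547, -0.0147]
tcp_rot: [179.8, 24.8, 75.0]
wrist_force: [-0.6, 0.1, -4.2]
opening: 0.0285
grasp_force: 99.7
```

>>> step_arm(targets=[[0,[0,0,-1],[0,0,0]],[0,[0,0,-1.5],[0,0,0]],[0,[0,0,-1.5],[0,0,0]]])

```text
time: 29.15
ee_pos: [0.5214, -0.3547, -0.0162]
tcp_rot: [179.8, 24.8, 75.0]
wrist_force: [0.1, 0.0, -3.6]
opening: 0.0289
grasp_force: 99.7
```

```bash
python3 -c "
from bl import *
o=blook(0)"
```

```text
t 29.15 grasp jig 328.0 70.7 z 34.6 F [ 0.1  0.  -3.6] rot [179.8  24.8  75. ] 0.0289
grasp [ 527.3 -331.9   34.6] gf 99.7146922230786
top 332 ((508.35369873046875, -406.47869873046875), (92.45960998535156, 30.923290252685547), 74.3294906616211) z 45.6 slope x,y [-0.009  0.015]
side 645 ((519.1873168945312, -377.33642578125), (160.52276611328125, 37.959075927734375), 79.19580841064453) z 45.6 slope x,y [-0.034  0.013]
```

Still about 2 mm above the floor. Down to contact.

>>> step_arm(targets=[[0,[0,0,-0.7],[0,0,0]],[0,[0,0,-1.4],[0,0,0]],[0,[0,0,-2],[0,0,0]],[0,[0,0,-2],[0,0,0]]])

```text
time: 29.65
ee_pos: [0.5215, -0.3547, -0.0179]
tcp_rot: [179.8, 24.9, 75.0]
wrist_force: [-1.3, 1.8, -3.1]
opening: 0.0289
grasp_force: 100.4
```

>>> step_arm(targets=[[0,[0,0,-0.6],[0,0,0]],[0,[0,0,-0.6],[0,0,0]]])

```text
time: 29.85
ee_pos: [0.5216, -0.3548, -0.018]
tcp_rot: [179.7, 24.9, 75.0]
wrist_force: [-2.6, 4.1, 3.9]
opening: 0.0287
grasp_force: 101.0
```

Contact (force now upward). Release and withdraw along the tool axis.

>>> step_arm(targets=[[0,[0,0,0],[0,0,0]],[0.5,[0,0,0],[0,0,0]],[0.7,[0,0,0],[0,0,0]],[0.9,[0,0,0],[0,0,0]],[0.9,[0,0,0],[0,0,0]],[0.9,[0,0,0],[0,0,0]],[0.9,[1,4,10],[0,0,0]],[0.9,[2,10,30],[0,0,0]]])

```text
time: 30.65
ee_pos: [0.5224, -0.3442, 0.0105]
tcp_rot: [179.9, 24.8, 75.1]
wrist_force: [-0.8, -0.4, 0.1]
opening: 0.0772
grasp_force: 0.0
```

>>> step_arm(targets=[[0.9,[2,10,30],[0,0,0]],[0.9,[5,20,60],[0,0,0]],[0.9,[8,35,100],[0,0,0]],[0.9,[10,50,140],[0,0,0]],[0.9,[10,80,160],[0,0,0]],[0.9,[10,110,160],[0,0,0]],[0.9,[10,110,160],[0,0,0]]])

```text
time: 31.35
ee_pos: [0.5343, -0.2319, 0.1731]
tcp_rot: [179.6, 24.8, 75.1]
wrist_force: [-0.0, -0.5, -0.4]
opening: 0.0767
grasp_force: 0.0
```

Run:
```python
from look import *
o=state();tc=np.array([514.3,-375.])
for n in('top','side'):
    P=bot.camera_params(n);p,d=bot.camera(n);c=dict(p=p,d=d,**P);W=pts(c)*1000;hs=cv2.cvtColor(p,cv2.COLOR_RGB2HSV);z=W[...,2]
    m=(abs(z-44)<10)&(hs[...,1]<60)&(np.hypot(W[...,0]-tc[0],W[...,1]-tc[1])<110);Q=W[m];A=np.column_stack([Q[:,:2],np.ones(len(Q))])
    print(n,len(Q),rect(Q[:,:2]/1000),np.median(Q[:,2]),np.linalg.lstsq(A,Q[:,2],rcond=None)[0][:2])
    m=(z>57)&(z<75)&(abs(W[...,0]-500)<70)&(abs(W[...,1]-345)<70);print('head',m.sum(),W[m].mean(0) if m.any() else '',rect(W[m][:,:2]/1000))
cv2.imwrite('pics/end.png',p[...,::-1])
```

```text
t 31.35 grasp jig 205.9 52.7 z 224.0 F [-0.  -0.5 -0.4] rot [179.6  24.8  75.1] 0.0767
top 623 ((516.1310424804688, -374.3529968261719), (162.9649658203125, 31.288150787353516), 75.11405181884766) 43.987576627256004 [ 0.01441943 -0.00258904]
head 439 [502.6408382  342.26334645  64.61744544] ((504.86572265625, 366.1725769042969), (97.43775177001953, 75.83349609375), 84.73160552978516)
side 632 ((518.239501953125, -376.03460693359375), (162.7475128173828, 30.116680145263672), 75.36360168457031) 44.14763867026706 [0.01422592 0.00313854]
head 226 [503.51706618 337.17544132  63.42582181] ((504.35565185546875, 358.3284606933594), (105.05345916748047, 75.29722595214844), 86.96888732910156)
```

View pics/end.png

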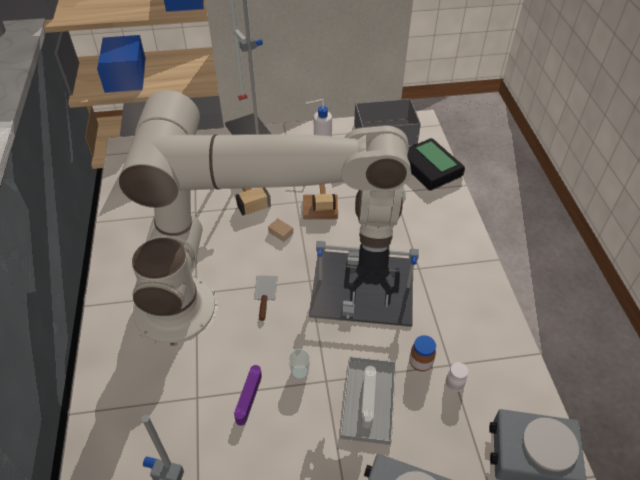

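The bar lies flat in the tray at (369,395) and the mallet is on its rest at (323,203). The beaker, box, jar and bottles look unmoved, and the hand is clear. Handing in.

```bash
python3 -c "
from workcell import bot
print(bot.job_done())"
```

```text
the job is handed in; nothing more can be done
None
```

I handed the job in at about 31 s on the robot's clock, with no verdict returned: alternate taps drove the bar out (left, right, left, right), the mallet lies flat on its rest, and the bar lies flat on the tray floor within a few mm of the middle.

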